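# One stroke of the vial feeder

### The job

Two hand-cranked vial feeders stand on the bench; only one has a vial waiting in its track. Turn that feeder's handwheel clockwise (seen from above) through exactly one full turn, so that the pusher moves the vial on along the track, still standing, and comes back home, and leave the handle beside the black index post, where it started. Do not turn the wheel backwards or on past the mark, and leave the empty feeder's wheel alone.

Things in the scene. Friction and masses are not known exactly. Their poses are not given: they have to be found in the camera images.
- feeder_hub (a point): On the loaded feeder's vertical wheel axis, at the wheel's upper face, 115 mm up; does not turn. The wheel is a level steel disc 164 mm wide, 15 thick, hub cap 5 high. Frame x runs along the feed track, -x to the black index post (98 mm off, 110 tall). Fixed; white base plate 340 x 176 x 15 mm, x -115 to 225. An identical feeder with an empty track stands on the other side of the bench.
- handle_grip (a point): Point on the axis of the loaded wheel's upright black handle, 150 mm above the bench. The handle is a round sleeve 25 mm wide, from 116 to 168 mm up, 65 mm from the wheel's axis, spinning freely on its pin, so it can be gripped from above and led round without turning the gripper. It starts on the index post's side (-x of feeder_hub).
- wheel (a joint): Angle of the loaded feeder's wheel, rad: 0 at the start, handle at the index post; grows clockwise from above, 6.28 after one turn. No stops or spring: it turns both ways with light friction (about 3 N at the handle) and stays where left. A crank beneath drives the pusher 60 mm out in the first half turn and back in the second.
- vial: The waiting amber vial, white cap, 36 mm wide, 60 tall, origin at the centre of its underside. It stands on the base plate (15 mm up) between 22 mm high rails, 115 to 125 mm from the wheel's axis along the track. A stroke leaves it about 168 mm from the axis; an end stop keeps it under 190. Not handled.
- idle_wheel (a joint): Angle of the empty feeder's handwheel, rad, 0 at the start: to be left alone.
Things that resemble listed ones, but are neither listed nor needed, are in the scene too. What is meant by the vial is not blue, and is the smaller of those in its own colour.

How it is judged (in metres and radians):
On the way:
1. the wheel of the loaded feeder has made half a turn clockwise (value of joint wheel above 2.9 rad), for 0.1 s.
At the end, for the whole second after the job is handed in: The loaded feeder's wheel is at rest one full turn clockwise from its start, within 0.22 rad (12.6 degrees); the vial stands still and upright (within 0.15 rad) in the track, 155 to 195 mm from the wheel's axis along the track (value of joint wheel between 6.0632 and 6.5032 rad and velocity of joint wheel between -0.05 and 0.05 rad/s and x of vial in the frame of feeder_hub between 0.155 and 0.195 m and angle between vial's own z axis and vertical below 0.15 rad and linear speed of vial below 0.02 m/s); the robot touches nothing.
It fails at once if the loaded feeder's wheel was turned backwards by more than 0.4 rad from its start (value of joint wheel below -0.4 rad).
It fails at once if the loaded feeder's wheel was turned more than 0.5 rad past one full turn (value of joint wheel above 6.7832 rad).
It fails at once if the empty feeder's wheel was turned by more than 0.3 rad (value of joint idle_wheel above 0.3 rad or value of joint idle_wheel below -0.3 rad).
It also fails if it takes over 48 s, if anything falls off the work surface, if the arm or the gripper's body presses on something with over 40 N, if the wrist force passes 120 N, or if a joint passes its speed limit or range.

### The arm

A 6-joint arm with a two-finger parallel gripper is mounted at the origin on the work surface. World frame = base frame: x ahead of the robot, y to its left, z up, the work surface at z = 0. Lengths are in m, angles in degrees, forces in N, time in s.
With the tool pointing down it reaches from about 0.4 to 0.825 m from the base axis. Payload 7 kg.
Tool frame: the origin (TCP) lies midway between the tips of the shut fingers; the grasp point (between the pads) lies 19 mm behind it (ctrl.grip_point_offset is the distance from the TCP to the grasp point, in m); x points along the fingers, y is the direction in which the jaws open and shut, and the axes are right-handed (so a half turn about x gives the same grasp; the last joint's range is limited). The gripper opens to 88 mm and grips with 3 to 60 N. Pads are 19 mm wide; open, the fingers measure 130 mm over their backs; the gripper's body (78 mm by 193 mm) begins 47 mm behind the grasp point.
Start: joints at [-57.863, 20.546, 0.682, 0, -70.136, -16.507], TCP at [0.182, -0.65, 0.227] pointing down, gripper open.
Joint ranges: [-176.03, 176.03], [-82.01, 121.73], [-58.28, 71.71], [-173.87, 95.51], [-174.79, -0.11], [-173.66, 173.66]. Speed limits (degrees/s): [136.94, 136.94, 172.46, 180, 180, 180].

### API

Orientations are given as [roll, pitch, yaw] about the fixed x, y, z axes, in that order (R = Rz(yaw) Ry(pitch) Rx(roll)).
In Python, from plant import ctrl gives the robot as it stands.
- The arm moves only by the tool drive_tool, never from a script. Its argument "plan" is a list of rows, each a list of 3 entries, a list of its own where there are three numbers: the shift along the tool's x, y, z in m, then the turn, a rotation vector about the tool's x, y, z in degrees, then the opening, from 0 (shut) to 1 (fully open). In form: [[[dx, dy, dz], [wx, wy, wz], grip], ...]. A call has 1 to 20 rows; each row is the pose to reach, as a shift and turn from the pose measured when the call began, along the tool's axes at that moment; what a row does not reach only later rows make up. A row lasts 1/12 s, in which the tool goes at most 41.7 mm and 7.16 degrees, less where a joint would pass 70% of its speed; a pose out of reach is approached as far as the arm can. A call with a gripper value outside its range is refused whole. The fingers move at their own pace and stop on an object; the grip force is fixed at half the most. Time passes only in rows, so rows that repeat a pose let the fingers close. It gives the time, the measured TCP pose, the force and the opening at its end, in the units of the state.
- ctrl.get_obs(): the state, without advancing time (a new reading comes with each control period).
- ctrl.snapshot(name): name is "side" or "top"; returns the picture (420x560x3 uint8, blue, green, red); there is no depth.
- ctrl.get_calibration(name): a dict with "fx", "fy", "cx", "cy" (pixels), "dist_coeffs" ([k1, k2, p1, p2, k3] as OpenCV has them; the pictures are not rectified), "R" (3x3) and "t" (3): a world point X has camera coordinates R X + t. Camera axes: x right, y down, z forward; pixel columns grow to the right and rows downward; lengths in m; the calibration is good to about 2 mm. A picture is of the moment at which its call begins. get_calibration takes no time and is no camera call.
- ctrl.close_job(): hands the job in, once; it reports no verdict.
Trained networks look in the newest picture that a camera, given by its name, has taken for a name from the list of things; names that differ only in an ending like _2 or _b are one class to them, and where a whole thing is asked for, a point or a joint stands for the part that bears it (a point fixed in the world has none). Each returns a list of dicts, best first, with "confidence" (0 to 1); they miss things now and then, are a little off and sometimes report something else, mostly with a low value. They report only what shows in the picture. A call takes as long as a camera call. They do not tell look-alikes from the thing itself.
- ctrl.cut_out(camera, name): "pixels" (420x560 bool, what is visible of it) and "pixel" ([column, row] in pixels, amid what is visible of it).
- ctrl.landmark_of(camera, name): "pixel" ([column, row] in pixels: a listed point, or the origin of a listed thing).
The state is a dict: "clock": time; "joint_pos": joint angles; "qvel": joint speeds; "tau": joint torques, N m; "tool_pos": TCP position; "orientation": TCP orientation; "force": force on the tool from outside, world axes, zero at the start; "moment": the same for the moment, N m; "opening": finger opening in m.
Only numpy, scipy, OpenCV 4.12 (cv2) and the standard library are available. Lean on these libraries where they do the work, as an engineer would, in place of code of your own. Each camera call takes 0.05 s, during which the arm holds its last target. There are 200 camera calls.

## Working session

There is one attempt and no reset: what is moved stays moved. The work goes in short steps, Python scripts to look and compute and a tool call to move; the robot and the scene stay as the last step left them, time stands still between calls to the robot, and variables do not carry over. Pictures are saved under pics/ and viewed, about 8 in all and at most 12, crops included, and the job is handed in when it is done.

Besides the shell and the picture viewer there is one more tool, called after ">>>" by a JSON object that holds its "fn" and its "kwargs". drive_tool: Moves the arm, as the interface text tells. Its arguments: {"type":"object","properties":{"plan":{"type":"array","items":{"type":"array"}}},"required":["plan"]}

```bash
mkdir -p pics; cat > h.py <<'E'
import numpy as np, cv2
from plant import ctrl
def cal(c):
    k=ctrl.get_calibration(c); K=np.array([[k['fx'],0,k['cx']],[0,k['fy'],k['cy']],[0,0,1.]])
    return K,np.array(k['dist_coeffs'],float),np.array(k['R']),np.array(k['t']).reshape(3)
def at_z(c,px,z):
    K,d,R,t=cal(c); u=cv2.undistortPoints(np.array([[px]],float),K,d)[0,0]
    r=R.T@np.array([*u,1]); o=-R.T@t; return o+r*(z-o[2])/r[2]
def proj(c,X):
    K,d,R,t=cal(c); return cv2.projectPoints(np.array([X],float),cv2.Rodrigues(R)[0],t,K,d)[0][0,0]
def tri(c1,p1,c2,p2):
    P=[];U=[]
    for c,p in((c1,p1),(c2,p2)):
        K,d,R,t=cal(c);P.append(np.c_[R,t]);U.append(cv2.undistortPoints(np.array([[p]],float),K,d)[0,0])
    X=cv2.triangulatePoints(P[0],P[1],U[0],U[1])[:,0];return X[:3]/X[3]
E
python3 - <<'E'
from h import *
for c in('top','side'):
    cv2.imwrite(f'pics/{c}0.png',ctrl.snapshot(c))
    for n,z in(('feeder_hub',.115),('handle_grip',.15),('vial',.015)):
        for r in ctrl.landmark_of(c,n): print(c,n,np.round(r['pixel'],1),round(r['confidence'],2),at_z(c,r['pixel'],z).round(4))
o=ctrl.get_obs();print(o['tool_pos'],o['orientation'],o['opening'],o['clock'])
E
```

```text
top feeder_hub [407.  236.9] 0.63 [ 0.5909 -0.2563  0.115 ]
top handle_grip [415.7 273. ] 0.79 [ 0.5253 -0.2559  0.15  ]
top vial [313.7 148.5] 0.7 [ 0.7933 -0.0948  0.015 ]
top vial [308.6 222.7] 0.68 [ 0.6284 -0.0809  0.015 ]
top vial [380.7 183.8] 0.55 [ 0.7132 -0.2398  0.015 ]
top vial [408.6 236.2] 0.53 [ 0.5986 -0.2945  0.015 ]
side feeder_hub [265.  292.9] 0.58 [ 0.5951 -0.256   0.115 ]
side vial [267.7 270.7] 0.96 [ 0.6252 -0.104   0.015 ]
side vial [348.3 265.6] 0.95 [ 0.7847 -0.1174  0.015 ]
side vial [328.3 323.6] 0.57 [ 0.7036 -0.2486  0.015 ]
[ 0.18182736 -0.64994656  0.22640362] [ 94.61020375  89.98379795 110.23885806] 0.08735580793647754 0.4
```

View pics/top0.png

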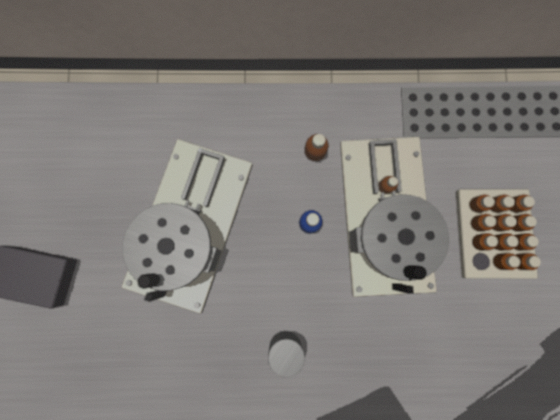

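View pics/side0.png

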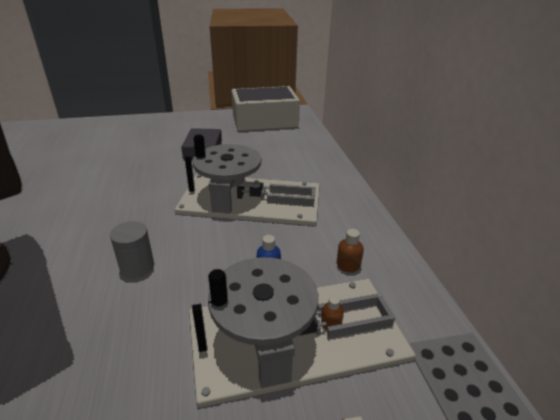

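```bash
python3 - <<'E'
from h import *
from scipy.spatial.transform import Rotation as Ro
im={c:cv2.imread(f'pics/{c}0.png') for c in('top','side')}
a=cv2.resize(im['top'][120:310,330:550],None,fx=2,fy=2,interpolation=2);b=cv2.resize(im['side'][250:400,180:420],None,fx=2,fy=2,interpolation=2)
W=max(a.shape[1],b.shape[1]);f=lambda q:cv2.copyMakeBorder(q,0,0,0,W-q.shape[1],0)
q=np.vstack([f(a),f(b)]);q=cv2.resize(q,None,fx=.85,fy=.85);cv2.imwrite('pics/crop.png',q);print(q.shape)
for p in((341,140),(419,138),(436,294),(355,296)): print('corner',at_z('top',p,.015).round(4))
print('post top',at_z('top',(403,288),.11).round(4))
ctrl.snapshot('top');ctrl.snapshot('side')
for c in im:
  for n,z in(('feeder_hub',.115),('handle_grip',.15)):
    for r in ctrl.landmark_of(c,n): print(c,n,r['pixel'],r['confidence'],at_z(c,r['pixel'],z).round(4))
  for r in ctrl.cut_out(c,'handle_grip'): 
    ys,xs=np.nonzero(r['pixels']);print(c,'cut',r['pixel'],r['confidence'],xs.min(),xs.max(),ys.min(),ys.max())
  print(proj(c,[.5275,-.258,.116]),proj(c,[.5275,-.258,.168]))
o=ctrl.get_obs();print(Ro.from_euler('xyz',o['orientation'],degrees=True).as_matrix().round(4))
E
```

```text
(578, 408, 3)
corner [ 0.8126 -0.1558  0.015 ]
corner [ 0.8163 -0.3287  0.015 ]
corner [ 0.4778 -0.3447  0.015 ]
corner [ 0.474  -0.1755  0.015 ]
post top [ 0.4967 -0.2454  0.11  ]
top feeder_hub [405.2, 237.4] 0.71 [ 0.59   -0.2529  0.115 ]
top handle_grip [417.6, 270.7] 0.84 [ 0.5293 -0.2594  0.15  ]
top cut [413.1, 271.6] 0.64 405 426 265 279
[410.02165222 271.21707345] [420.73427679 272.03685732]
side feeder_hub [262.6, 291.2] 0.8 [ 0.5922 -0.252   0.115 ]
side handle_grip [217.7, 283.5] 0.89 [ 0.5278 -0.2602  0.15  ]
side cut [219.7, 286.2] 0.71 208 227 269 306
[219.10329516 299.41426559] [216.46408092 272.92617044]
[[ 0.     -0.2694  0.963 ]
 [-0.      0.963   0.2694]
 [-1.     -0.      0.    ]]
```

View pics/crop.png

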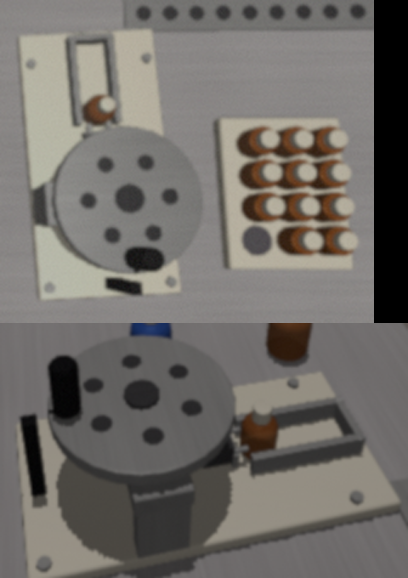

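The loaded feeder is the right one. The small amber vial sits in its track at top (388,184). The larger amber at (316,147) stands outside any track, the blue one at (311,222) has the wrong colour, and the vials on the tray aren't in a track. The plate corners and the landmarks agree: hub ≈ (0.5915, -0.254), track yaw ≈ 3°, handle ≈ (0.527, -0.258).

>>> {"fn": "drive_tool", "kwargs": {"plan": [[[0,0.018,0.028],[0,0,0],1],[[0,0.036,0.055],[0,0,0],1],[[0,0.054,0.083],[0,0,0],1],[[0,0.072,0.11],[0,0,0],1],[[0,0.09,0.138],[0,0,0],1],[[0,0.108,0.166],[0,0,0],1],[[0,0.126,0.193],[0,0,0],1],[[0,0.144,0.221],[0,0,0],1],[[0,0.162,0.249],[0,0,0],1],[[0,0.18,0.276],[0,0,0],1],[[0,0.198,0.304],[0,0,0],1],[[0,0.216,0.332],[0,0,0],1],[[0,0.234,0.359],[0,0,0],1],[[0,0.252,0.387],[0,0,0],1],[[0,0.268,0.412],[0,0,0],1],[[0,0.279,0.429],[0,0,0],1],[[0,0.285,0.438],[0,0,0],1],[[0,0.285,0.438],[0,0,0],1],[[0,0.285,0.438],[0,0,0],1],[[0,0.285,0.438],[0,0,0],1]]}}

```text
clock: 2.47
tool_pos: [0.5263, -0.258, 0.2266]
orientation: [169.6, 90.0, -174.8]
force: [-1.1, -0.1, -0.3]
opening: 0.0879
```

```bash
python3 - <<'E'
from h import *
a=ctrl.snapshot('top');b=ctrl.snapshot('side')
o=ctrl.get_obs();print(o['tool_pos'],o['orientation'],o['force'],o['clock'])
for c in('top','side'):
  for r in ctrl.landmark_of(c,'handle_grip'): print(c,r['pixel'],r['confidence'],at_z(c,r['pixel'],.15).round(4))
cv2.imwrite('pics/near.png',cv2.resize(np.hstack([a[150:330,280:500],b[170:350,130:350]]),None,fx=1.8,fy=1.8))
E
```

```text
[ 0.52617885 -0.25835002  0.22668752] [-92.07744353  89.99508638 -76.5137828 ] [ 0.12832072 -0.28749352 -0.55557525] 2.5667
side [219.8, 284.2] 0.58 [ 0.5305 -0.2621  0.15  ]
```

View pics/near.png

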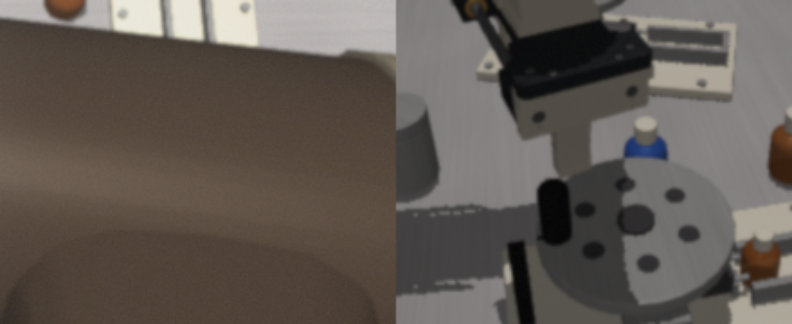

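```bash
python3 - <<'E'
from h import *
K,d,R,t=cal('side');print(-R.T@t)
for X in([.526,-.258,.2266],[.526+.012,-.258-.043,.2266],[.526-.012,-.258+.043,.2266]):
  p=proj('side',X);print(p,(p-[130,170])*1.8+[396,0])
E
```

```text
[ 0.52909252 -0.66666544  0.54700841]
[211.96248239 239.57560844] [543.53246831 125.23609518]
[223.93863151 260.4547802 ] [565.08953672 162.81860435]
[201.4451531  221.23482556] [524.60127557  92.222686  ]
```

>>> {"fn": "drive_tool", "kwargs": {"plan": [[[0.012,0,0.001],[0,0,0],1],[[0.03,0,0.001],[0,0,0],1],[[0.048,0,0.001],[0,0,0],1],[[0.066,0,0.001],[0,0,0],1],[[0.082,0,0.001],[0,0,0],1],[[0.092,0,0.001],[0,0,0],1],[[0.095,0,0.001],[0,0,0],1],[[0.095,0,0.001],[0,0,0],1],[[0.095,0,0.001],[0,0,0],0.6],[[0.095,0,0.001],[0,0,0],0.45],[[0.095,0,0.001],[0,0,0],0.35],[[0.095,0,0.001],[0,0,0],0.25],[[0.095,0,0.001],[0,0,0],0.2],[[0.095,0,0.001],[0,0,0],0.1],[[0.095,0,0.001],[0,0,0],0.1],[[0.095,0,0.001],[0,0,0],0.1],[[0.095,0,0.001],[0,0,0],0.1]]}}

```text
clock: 4.08
tool_pos: [0.5273, -0.258, 0.1317]
orientation: [-31.4, 90.0, -15.8]
force: [-1.0, 0.2, 0.1]
opening: 0.0332
```

```bash
python3 - <<'E'
from h import *
from scipy.spatial.transform import Rotation as Ro
b=ctrl.snapshot('side');o=ctrl.get_obs()
print(o['tool_pos'],o['force'],o['moment'],o['opening'],o['clock']);R=Ro.from_euler('xyz',o['orientation'],degrees=True).as_matrix();print(R.round(3))
cv2.imwrite('pics/grip.png',cv2.resize(b[170:370,130:350],None,fx=2,fy=2))
E
```

```text
[ 0.52726195 -0.25803475  0.1317043 ] [0.29720207 0.81453429 0.73888875] [-0.04031274  0.00792657  0.01967905] 0.029301887607316477 4.1333
[[ 0.    -0.268  0.963]
 [-0.     0.963  0.268]
 [-1.    -0.     0.   ]]
```

View pics/grip.png

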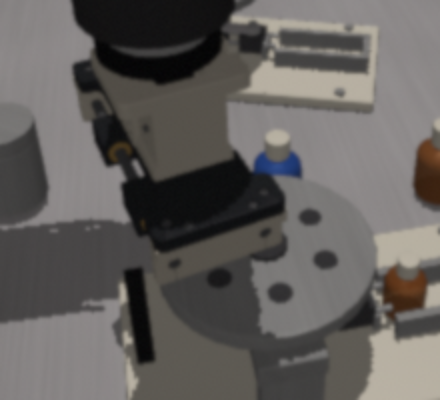

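The gripper is around the handle and the post is clear. The fingers are still closing, at 29 mm.

>>> {"fn": "drive_tool", "kwargs": {"plan": [[[0,0,0],[0,0,0],0.1],[[0,0,0],[0,0,0],0.1],[[0,0,0],[0,0,0],0.1],[[0,0,0],[0,0,0],0.1],[[0,0,0],[0,0,0],0.1],[[0,0,0],[0,0,0],0.1]]}}

```text
clock: 4.63
tool_pos: [0.5272, -0.258, 0.1317]
orientation: [-108.7, 90.0, -93.1]
force: [-0.2, 0.6, -0.2]
opening: 0.0242
```

```bash
cat > arc.py <<'E'
import sys; from h import *
from scipy.spatial.transform import Rotation as Ro
# arc about hub: wheel angle from current to targets, printed in tool axes
hub=np.array([float(sys.argv[1]),float(sys.argv[2])]); end=float(sys.argv[3]); r=.065; yaw=np.radians(3)
o=ctrl.get_obs();p=np.array(o['tool_pos']);R=Ro.from_euler('xyz',o['orientation'],degrees=True).as_matrix()
v=p[:2]-hub; a0=np.degrees(yaw+np.pi-np.arctan2(v[1],v[0]))%360
if len(sys.argv)>4: a0-=float(sys.argv[4])
print('opening',o['opening'],'F',o['force'],'tcp',p,'rad',np.hypot(*v),'angle',a0)
for i in range(1,21):
    a=a0+(end-a0)*i/20; th=yaw+np.pi-np.radians(a)
    D=R.T@np.array([*(hub+r*np.array([np.cos(th),np.sin(th)])-p[:2]),0.1317-p[2]]); print(round(a),(D*1).round(4).tolist())
E
python3 arc.py .5922 -.2546 90 360
```

```text
opening 0.0241750365103978 F [-0.17158621  0.60308512 -0.15762368] tcp [ 0.52721075 -0.25799314  0.13168226] rad 0.06507776938739888 angle -359.98874147423
-337 [-0.0, 0.0232, 0.0103]
-315 [-0.0, 0.0407, 0.0287]
-292 [-0.0, 0.0499, 0.0523]
-270 [-0.0, 0.0493, 0.0777]
-247 [-0.0, 0.039, 0.1009]
-225 [-0.0, 0.0207, 0.1184]
-202 [-0.0, -0.003, 0.1275]
-180 [-0.0, -0.0283, 0.127]
-157 [-0.0, -0.0515, 0.1167]
-135 [-0.0, -0.069, 0.0984]
-112 [-0.0, -0.0782, 0.0747]
-90 [-0.0, -0.0776, 0.0494]
-67 [-0.0, -0.0674, 0.0262]
-45 [-0.0, -0.049, 0.0087]
-22 [-0.0, -0.0254, -0.0005]
0 [-0.0, -0.0, 0.0001]
23 [-0.0, 0.0232, 0.0103]
45 [-0.0, 0.0407, 0.0287]
68 [-0.0, 0.0499, 0.0523]
90 [-0.0, 0.0493, 0.0777]
```

Held: the opening is 24 mm, which is the sleeve. The angle is ≈0.

```bash
python3 arc.py .5922 -.2546 90 0
```

```text
opening 0.0241750365103978 F [-0.17158621  0.60308512 -0.15762368] tcp [ 0.52721075 -0.25799314  0.13168226] rad 0.06507776938739888 angle 0.011258525770017513
5 [-0.0, 0.0049, 0.0014]
9 [-0.0, 0.0097, 0.0031]
14 [-0.0, 0.0144, 0.0051]
18 [-0.0, 0.0189, 0.0076]
23 [-0.0, 0.0232, 0.0103]
27 [-0.0, 0.0272, 0.0134]
32 [-0.0, 0.031, 0.0168]
36 [-0.0, 0.0346, 0.0205]
41 [-0.0, 0.0378, 0.0245]
45 [-0.0, 0.0407, 0.0287]
50 [-0.0, 0.0433, 0.0331]
54 [-0.0, 0.0455, 0.0377]
59 [-0.0, 0.0473, 0.0424]
63 [-0.0, 0.0488, 0.0473]
68 [-0.0, 0.0499, 0.0523]
72 [-0.0, 0.0505, 0.0574]
77 [-0.0, 0.0508, 0.0625]
81 [-0.0, 0.0507, 0.0676]
86 [-0.0, 0.0502, 0.0726]
90 [-0.0, 0.0493, 0.0777]
```

>>> {"fn": "drive_tool", "kwargs": {"plan": [[[0,0.005,0.0014],[0,0,0],0.1],[[0,0.0097,0.0031],[0,0,0],0.1],[[0,0.0144,0.0051],[0,0,0],0.1],[[0,0.0189,0.0076],[0,0,0],0.1],[[0,0.0232,0.0103],[0,0,0],0.1],[[0,0.0272,0.0134],[0,0,0],0.1],[[0,0.031,0.0168],[0,0,0],0.1],[[0,0.0346,0.0205],[0,0,0],0.1],[[0,0.0378,0.0245],[0,0,0],0.1],[[0,0.0407,0.0287],[0,0,0],0.1]]}}

```text
clock: 5.47
tool_pos: [0.5441, -0.2107, 0.1317]
orientation: [-178.7, 90.0, -163.2]
force: [-0.2, -3.3, -0.7]
opening: 0.0245
```

```bash
python3 arc.py .5922 -.2546 125 0
```

```text
opening 0.024477374817735566 F [-0.20508573 -3.28617071 -0.72774964] tcp [ 0.54414704 -0.21066543  0.13168198] rad 0.06511016921007788 angle 45.43651295048383
49 [-0.0, 0.0022, 0.004]
53 [-0.0, 0.0041, 0.008]
57 [-0.0, 0.0058, 0.0122]
61 [-0.0, 0.0072, 0.0165]
65 [-0.0, 0.0083, 0.0209]
69 [-0.0, 0.0091, 0.0253]
73 [-0.0, 0.0096, 0.0298]
77 [-0.0, 0.0098, 0.0343]
81 [-0.0, 0.0096, 0.0388]
85 [-0.0, 0.0092, 0.0433]
89 [-0.0, 0.0084, 0.0478]
93 [-0.0, 0.0073, 0.0521]
97 [-0.0, 0.006, 0.0564]
101 [-0.0, 0.0043, 0.0606]
105 [-0.0, 0.0023, 0.0647]
109 [-0.0, 0.0001, 0.0686]
113 [-0.0, -0.0024, 0.0724]
117 [-0.0, -0.0051, 0.0759]
121 [-0.0, -0.0081, 0.0793]
125 [-0.0, -0.0114, 0.0825]
```

The forces are low (≈3 N) and the arc fits.

>>> {"fn": "drive_tool", "kwargs": {"plan": [[[0,0.0022,0.004],[0,0,0],0.1],[[0,0.0041,0.008],[0,0,0],0.1],[[0,0.0058,0.0122],[0,0,0],0.1],[[0,0.0072,0.0165],[0,0,0],0.1],[[0,0.0083,0.0209],[0,0,0],0.1],[[0,0.0091,0.0253],[0,0,0],0.1],[[0,0.0096,0.0298],[0,0,0],0.1],[[0,0.0098,0.0343],[0,0,0],0.1],[[0,0.0096,0.0388],[0,0,0],0.1],[[0,0.0092,0.0433],[0,0,0],0.1],[[0,0.0084,0.0478],[0,0,0],0.1],[[0,0.0073,0.0521],[0,0,0],0.1],[[0,0.006,0.0564],[0,0,0],0.1],[[0,0.0043,0.0606],[0,0,0],0.1],[[0,0.0023,0.0647],[0,0,0],0.1],[[0,0.0001,0.0686],[0,0,0],0.1],[[0,-0.0024,0.0724],[0,0,0],0.1],[[0,-0.0051,0.0759],[0,0,0],0.1],[[0,-0.0081,0.0793],[0,0,0],0.1],[[0,-0.0114,0.0825],[0,0,0],0.1]]}}

```text
clock: 7.13
tool_pos: [0.627, -0.1997, 0.1317]
orientation: [165.5, 90.0, -178.9]
force: [-4.5, -1.1, 3.5]
opening: 0.0242
```

```bash
python3 arc.py .5922 -.2546 205 0
```

```text
opening 0.02423914163421999 F [-4.49530794 -1.13045848  3.54522988] tcp [ 0.62702614 -0.19967424  0.13170638] rad 0.06503613617495083 angle 125.3770876430703
129 [0.0, -0.0035, 0.0029]
133 [0.0, -0.0071, 0.0055]
137 [0.0, -0.011, 0.0079]
141 [0.0, -0.0149, 0.0101]
145 [0.0, -0.0191, 0.0119]
149 [-0.0, -0.0233, 0.0135]
153 [-0.0, -0.0276, 0.0147]
157 [-0.0, -0.032, 0.0157]
161 [-0.0, -0.0365, 0.0163]
165 [-0.0, -0.041, 0.0167]
169 [-0.0, -0.0455, 0.0167]
173 [-0.0, -0.05, 0.0164]
177 [-0.0, -0.0545, 0.0158]
181 [-0.0, -0.0589, 0.0149]
185 [-0.0, -0.0633, 0.0136]
189 [-0.0, -0.0675, 0.0121]
193 [-0.0, -0.0717, 0.0103]
197 [-0.0, -0.0757, 0.0082]
201 [-0.0, -0.0795, 0.0059]
205 [-0.0, -0.0832, 0.0032]
```

>>> {"fn": "drive_tool", "kwargs": {"plan": [[[0,-0.0035,0.0029],[0,0,0],0.1],[[0,-0.0071,0.0055],[0,0,0],0.1],[[0,-0.011,0.0079],[0,0,0],0.1],[[0,-0.0149,0.0101],[0,0,0],0.1],[[0,-0.0191,0.0119],[0,0,0],0.1],[[0,-0.0233,0.0135],[0,0,0],0.1],[[0,-0.0276,0.0147],[0,0,0],0.1],[[0,-0.032,0.0157],[0,0,0],0.1],[[0,-0.0365,0.0163],[0,0,0],0.1],[[0,-0.041,0.0167],[0,0,0],0.1],[[0,-0.0455,0.0167],[0,0,0],0.1],[[0,-0.05,0.0164],[0,0,0],0.1],[[0,-0.0545,0.0158],[0,0,0],0.1],[[0,-0.0589,0.0149],[0,0,0],0.1],[[0,-0.0633,0.0136],[0,0,0],0.1],[[0,-0.0675,0.0121],[0,0,0],0.1],[[0,-0.0717,0.0103],[0,0,0],0.1],[[0,-0.0757,0.0082],[0,0,0],0.1],[[0,-0.0795,0.0059],[0,0,0],0.1],[[0,-0.0832,0.0032],[0,0,0],0.1]]}}

```text
clock: 8.8
tool_pos: [0.6526, -0.2786, 0.1317]
orientation: [75.6, 90.0, 91.2]
force: [-4.1, 4.8, 5.0]
opening: 0.0242
```

```bash
python3 arc.py .5922 -.2546 285 0; python3 - <<'E'
from h import *
b=ctrl.snapshot('side');cv2.imwrite('pics/half.png',cv2.resize(b[200:400,150:430],None,fx=2,fy=2))
E
```

```text
opening 0.024156767282883556 F [-4.10973666  4.84129273  5.02137944] tcp [ 0.6526419  -0.27862922  0.13169172] rad 0.06504327049014597 angle 204.68074149420121
209 [-0.0, -0.0035, -0.0029]
213 [-0.0, -0.0068, -0.006]
217 [-0.0, -0.0099, -0.0094]
221 [-0.0, -0.0128, -0.0129]
225 [-0.0, -0.0153, -0.0167]
229 [-0.0, -0.0177, -0.0206]
233 [-0.0, -0.0197, -0.0247]
237 [-0.0, -0.0215, -0.0289]
241 [-0.0, -0.0229, -0.0332]
245 [-0.0, -0.0241, -0.0376]
249 [-0.0, -0.0249, -0.0421]
253 [-0.0, -0.0254, -0.0466]
257 [-0.0, -0.0256, -0.0512]
261 [-0.0, -0.0255, -0.0557]
265 [-0.0, -0.0251, -0.0603]
269 [-0.0, -0.0243, -0.0647]
273 [-0.0, -0.0232, -0.0692]
277 [-0.0, -0.0219, -0.0735]
281 [-0.0, -0.0202, -0.0778]
285 [-0.0, -0.0182, -0.0819]
```

View pics/half.png

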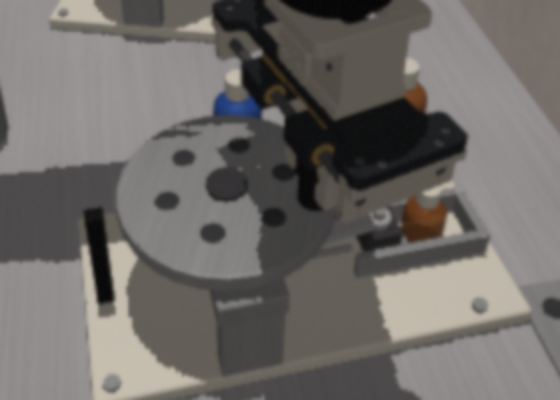

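The handle is now at the far side, at crop (315,185). The vial at (425,215) has been pushed along the track and is still standing, and the pusher is out. I'll carry on round.

>>> {"fn": "drive_tool", "kwargs": {"plan": [[[0,-0.0035,-0.0029],[0,0,0],0.1],[[0,-0.0068,-0.006],[0,0,0],0.1],[[0,-0.0099,-0.0094],[0,0,0],0.1],[[0,-0.0128,-0.0129],[0,0,0],0.1],[[0,-0.0153,-0.0167],[0,0,0],0.1],[[0,-0.0177,-0.0206],[0,0,0],0.1],[[0,-0.0197,-0.0247],[0,0,0],0.1],[[0,-0.0215,-0.0289],[0,0,0],0.1],[[0,-0.0229,-0.0332],[0,0,0],0.1],[[0,-0.0241,-0.0376],[0,0,0],0.1],[[0,-0.0249,-0.0421],[0,0,0],0.1],[[0,-0.0254,-0.0466],[0,0,0],0.1],[[0,-0.0256,-0.0512],[0,0,0],0.1],[[0,-0.0255,-0.0557],[0,0,0],0.1],[[0,-0.0251,-0.0603],[0,0,0],0.1],[[0,-0.0243,-0.0647],[0,0,0],0.1],[[0,-0.0232,-0.0692],[0,0,0],0.1],[[0,-0.0219,-0.0735],[0,0,0],0.1],[[0,-0.0202,-0.0778],[0,0,0],0.1],[[0,-0.0182,-0.0819],[0,0,0],0.1]]}}

```text
clock: 10.52
tool_pos: [0.5802, -0.3186, 0.1317]
orientation: [-7.0, 89.8, 8.6]
force: [3.3, 4.4, 0.7]
opening: 0.0241
```

```bash
python3 arc.py .5922 -.2546 360 0
```

```text
opening 0.024132144405160764 F [3.31372648 4.35610757 0.68192198] tcp [ 0.58016206 -0.3186353   0.13174201] rad 0.06515697301345123 angle 283.64672379777227
287 [0.0, 0.0022, -0.0037]
291 [0.0, 0.0045, -0.0074]
295 [0.0, 0.007, -0.0109]
299 [-0.0, 0.0098, -0.0143]
303 [-0.0, 0.0127, -0.0174]
307 [-0.0, 0.0159, -0.0204]
310 [-0.0, 0.0193, -0.0231]
314 [-0.0001, 0.0228, -0.0256]
318 [-0.0001, 0.0265, -0.0278]
322 [-0.0001, 0.0304, -0.0298]
326 [-0.0001, 0.0343, -0.0316]
329 [-0.0001, 0.0384, -0.033]
333 [-0.0001, 0.0426, -0.0342]
337 [-0.0001, 0.0468, -0.0352]
341 [-0.0001, 0.0511, -0.0358]
345 [-0.0001, 0.0554, -0.0361]
349 [-0.0001, 0.0597, -0.0362]
352 [-0.0001, 0.0641, -0.036]
356 [-0.0001, 0.0684, -0.0354]
360 [-0.0001, 0.0726, -0.0346]
```

>>> {"fn": "drive_tool", "kwargs": {"plan": [[[0,0.0022,-0.0037],[0,0,0],0.1],[[0,0.0045,-0.0074],[0,0,0],0.1],[[0,0.007,-0.0109],[0,0,0],0.1],[[0,0.0098,-0.0143],[0,0,0],0.1],[[0,0.0127,-0.0174],[0,0,0],0.1],[[0,0.0159,-0.0204],[0,0,0],0.1],[[0,0.0193,-0.0231],[0,0,0],0.1],[[0,0.0228,-0.0256],[0,0,0],0.1],[[0,0.0265,-0.0278],[0,0,0],0.1],[[0,0.0304,-0.0298],[0,0,0],0.1],[[0,0.0343,-0.0316],[0,0,0],0.1],[[0,0.0384,-0.033],[0,0,0],0.1],[[0,0.0426,-0.0342],[0,0,0],0.1],[[0,0.0468,-0.0352],[0,0,0],0.1],[[0,0.0511,-0.0358],[0,0,0],0.1],[[0,0.0554,-0.0361],[0,0,0],0.1],[[0,0.0597,-0.0362],[0,0,0],0.1],[[0,0.0641,-0.036],[0,0,0],0.1],[[0,0.0684,-0.0354],[0,0,0],0.1],[[0,0.0726,-0.0346],[0,0,0],0.1]]}}

```text
clock: 12.18
tool_pos: [0.5272, -0.2576, 0.1317]
orientation: [-9.1, 89.8, 6.5]
force: [1.2, -1.2, 1.9]
opening: 0.0245
```

```bash
python3 arc.py .5922 -.2546 360 0 | head -2
```

```text
opening 0.024517831989321174 F [ 1.17125315 -1.24013824  1.92012864] tcp [ 0.52720175 -0.25764663  0.13169671] rad 0.06506960768076375 angle 0.3163712964289971
18 [0.0, 0.0188, 0.0076]
```

The TCP is back within 0.4 mm of the grasp position. I'll let go, then lift straight up.

>>> {"fn": "drive_tool", "kwargs": {"plan": [[[0,0,0],[0,0,0],0.1],[[0,0,0],[0,0,0],0.1],[[0,0,0],[0,0,0],0.4],[[0,0,0],[0,0,0],0.6],[[0,0,0],[0,0,0],0.8],[[0,0,0],[0,0,0],1],[[0,0,0],[0,0,0],1],[[0,0,0],[0,0,0],1],[[0,0,0],[0,0,0],1],[[0,0,0],[0,0,0],1],[[0,0,0],[0,0,0],1],[[0,0,0],[0,0,0],1],[[-0.01,0,0],[0,0,0],1],[[-0.03,0,0],[0,0,0],1],[[-0.05,0,0],[0,0,0],1],[[-0.07,0,0],[0,0,0],1],[[-0.09,0,0],[0,0,0],1],[[-0.11,0,0],[0,0,0],1],[[-0.12,0,0],[0,0,0],1],[[-0.12,0,0],[0,0,0],1]]}}

```text
clock: 13.85
tool_pos: [0.528, -0.2581, 0.255]
orientation: [-22.3, 89.5, -6.7]
force: [-0.1, 0.2, 0.1]
opening: 0.0875
```

>>> {"fn": "drive_tool", "kwargs": {"plan": [[[0,-0.015,-0.02],[0,0,0],1],[[0,-0.03,-0.045],[0,0,0],1],[[0,-0.05,-0.07],[0,0,0],1],[[0,-0.07,-0.1],[0,0,0],1],[[0,-0.09,-0.13],[0,0,0],1],[[0,-0.11,-0.16],[0,0,0],1],[[0,-0.13,-0.19],[0,0,0],1],[[0,-0.15,-0.22],[0,0,0],1],[[0,-0.17,-0.25],[0,0,0],1],[[0,-0.19,-0.28],[0,0,0],1],[[0,-0.21,-0.31],[0,0,0],1],[[0,-0.23,-0.34],[0,0,0],1],[[0,-0.25,-0.37],[0,0,0],1],[[0,-0.27,-0.4],[0,0,0],1],[[0,-0.275,-0.41],[0,0,0],1],[[0,-0.275,-0.41],[0,0,0],1],[[0,-0.275,-0.41],[0,0,0],1]]}}

```text
clock: 15.27
tool_pos: [0.2063, -0.6331, 0.2513]
orientation: [-8.2, 89.6, 7.3]
force: [0.3, 0.7, 0.5]
opening: 0.0877
```

```bash
python3 - <<'E'
from h import *
a=ctrl.snapshot('top');b=ctrl.snapshot('side');o=ctrl.get_obs();print(o['tool_pos'],o['force'],o['clock'])
hub=np.array([.5922,-.2546]);th=np.radians(3);u=np.array([np.cos(th),np.sin(th)]);n=np.array([-u[1],u[0]])
for c in('top','side'):
  for nme,z in(('handle_grip',.15),('vial',.015)):
    for r in ctrl.landmark_of(c,nme):
      X=at_z(c,r['pixel'],z);d=X[:2]-hub;print(c,nme,np.round(r['pixel'],1),round(r['confidence'],2),X.round(3),'feeder x,y',(d@u).round(4),(d@n).round(4))
cv2.imwrite('pics/end.png',cv2.resize(np.hstack([a[100:310,120:460][:, 0:340],b[200:410,170:430]]),None,fx=1.3,fy=1.3))
E
```

```text
[ 0.20752846 -0.63248343  0.25217426] [ 0.18599893 -1.03909487  0.64075914] 15.3667
top handle_grip [416.6 271.3] 0.74 [ 0.528 -0.258  0.15 ] feeder x,y -0.064 0.0003
top vial [315.1 151.2] 0.94 [ 0.787 -0.098  0.015] feeder x,y 0.2029 0.1464
top vial [384.6 165. ] 0.86 [ 0.755 -0.25   0.015] feeder x,y 0.1631 -0.004
top vial [307.1 222.9] 0.85 [ 0.628 -0.078  0.015] feeder x,y 0.045 0.1748
side handle_grip [218.1 281.4] 0.81 [ 0.529 -0.256  0.15 ] feeder x,y -0.0636 0.0018
side vial [349.7 266. ] 0.77 [ 0.787 -0.119  0.015] feeder x,y 0.2017 0.1252
side vial [359.3 318.5] 0.69 [ 0.759 -0.247  0.015] feeder x,y 0.1667 -0.0016
side vial [269.7 266.3] 0.66 [ 0.631 -0.092  0.015] feeder x,y 0.0474 0.16
```

View pics/end.png

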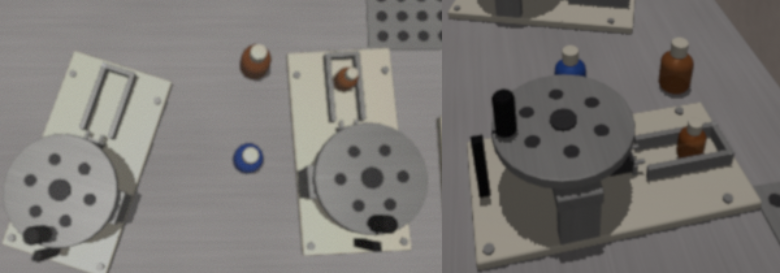

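The handle is back at the post (crop (383,224) top, (504,113) side). The vial stands upright in the track, about 165 mm along, and the pusher is home. The idle feeder looks unchanged.

```bash
python3 -c "
from plant import ctrl
print(ctrl.close_job())"
```

```text
the job is handed in; nothing more can be done
None
```

I turned the loaded (right-hand) feeder's wheel clockwise through one full turn, released the handle and moved the arm clear. The job is handed in at about 15 s of the 48 s allowed.

- **Handle:** the last pictures put it beside the index post, 64 mm from the axis on the post's side and within about 2 mm sideways (under 2° off).
- **Vial:** it stands upright in the track, 163 mm (top camera) to 167 mm (side camera) from the axis. Both are inside the 155–195 mm window. The two cameras differ by 4 mm.
- **Pusher and idle feeder:** the pusher is back home. The empty feeder's wheel was never approached and looks unchanged.
- **Forces:** the end-of-move readings stayed below about 8 N. The gripper is open and touching nothing.

No check failed.

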